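# Click the lamp battery onto its charging rail

### The job

Put the curing lamp's battery pack on charge: it is the grey block that is stepped, wide at the rear and narrower at the front with an upright rib on each side. Set it flat on the charging dock's plate in front of the open, pointed end of the rail, narrow end first, and slide it along the rail until it is fully home against the end stop and the two spring rollers have clicked in behind its ribs. Leave it there, let go.

Things in the scene. Friction and masses are not known exactly. Their poses are not given: they have to be found in the camera images.
- pack_mid (a point): Centre, half-way up, of the loose grey battery pack, 0.3 kg, 90 long, 48 high; x to its front, which starts within 30 degrees of straight away from the robot. Stepped: rear (x -45 to +5) 58 wide, grip it there; front (+5 to +45) 46 wide, a 4 mm upright rib each side at x=+30. T channel below, 34 wide, 21 high, lips 6 high, 18 apart. Two unstepped grey boxes lie near: 94x56x46, and 88x74x34 with a dial.
- dock_home (a point): Where the pack's centre lies when home, 36 above the counter; x = sliding direction, z up. Fixed dock: plate 12 thick, x -165 to +60, 124 wide. On its middle a T rail (head top 18 above plate): pointed tip at x=-44, 8 wide, 30 wide from x=-18, stop at +45. Pack slides standing on the plate, 2 mm play each side, 3 above; set its centre down before x=-92, up to 8 off line: the point centres it.
- detent_left (a joint): Outward travel (m) of the left (+y) spring roller, an upright steel pin 10 thick at x=+24.5 of the home frame; 0 at rest, about 0.004 as a rib passes. Its black housing: x +11 to +38, y from 45 to 61, top 56 above the counter. Pushing both ribs past takes about 5 to 15 N, met 11 to 5 mm before home; then the rollers press the pack against the stop (stop's top 52 above the counter).
- detent_right (a joint): The same for the right (-y) roller, outwards positive; mirror image of the left one.
Not all that is in view belongs to the job. Leave any blue, orange or yellow look-alike of the part that bears pack_mid alone.

How it is judged (in metres and radians):
At the end, for the whole second after the job is handed in: The pack stands on the rail with its centre within 8 mm of the home point (not more than 6 mm short of it along the rail) and in line within 10 degrees, and both spring rollers have sprung back to within 2 mm of rest (distance between pack_mid and dock_home below 0.008 m and angle between the x axis of pack_mid and the x axis of dock_home, either way round below 0.17 rad and x of pack_mid in the frame of dock_home above -0.006 m and value of joint each of detent_left, detent_right below 0.002 m); the robot touches nothing.
It also fails if it takes over 51 s, if anything falls off the work surface, if the arm or the gripper's body presses on something with over 40 N, if the wrist force passes 120 N, or if a joint passes its speed limit or range.

### The arm

A 7-joint arm with a two-finger parallel gripper is mounted at the origin on the work surface. World frame = base frame: x ahead of the robot, y to its left, z up, the work surface at z = 0. Lengths are in mm, angles in rad, forces in N, time in s.
With the tool pointing down it reaches from about 350 to 900 mm from the base axis. Payload 7.2 kg.
Tool frame: the origin (TCP) lies between the finger pads; the fingertips stand 17 mm ahead of it and the grasp point (between the pads) lies 2 mm behind it (arm.tip_extent is the distance from the TCP to the fingertips, in mm); z points along the fingers, y is the line along which they close (so a half turn about z gives the same grasp; the last joint's range is limited). The gripper opens to 88 mm and grips with 3 to 60 N. Pads are 20 mm wide; open, the fingers measure 115 mm over their backs; the gripper's body (75 mm by 178 mm) begins 61 mm behind the grasp point.
Start: joints at [1.267, 0.411, -0.013, 1.596, 0.006, 1.134, -0.082], TCP at [146.001, -607.711, 239.653] pointing down, gripper open.
Joint ranges: [-2.95, 2.95], [-0.29, 1.99], [-1.47, 1.44], [0.14, 2.54], [-1.03, 4.17], [0.13, 1.85], [-2.86, 2.86]. Speed limits (rad/s): [2.39, 2.39, 3.01, 3.01, 3.14, 3.14, 3.14].

### API

Orientations are given as a rotation vector (axis times angle).
In Python, from workcell import arm gives the robot as it stands.
- The arm moves only by the tool servo_tool, never from a script. Its argument "steps" is a list of rows, each a list of 6 numbers: the shift along the world's x, y, z in m, then the turn, a rotation vector about the world's x, y, z in rad. A call has 1 to 20 rows; each row is the pose to reach, as a shift and turn from the pose commanded when the call began; what a row does not reach only later rows make up. A row lasts 1/12 s, in which the tool goes at most 41.7 mm and 7.16 degrees, less where a joint would pass 70% of its speed; a pose out of reach is approached as far as the arm can. A call with a gripper value outside its range is refused whole. "grip" is the finger opening in m, from 0 to 0.0878, set as the call begins (left out, the last holds). The fingers move at their own pace and stop on an object; "squeeze" is the grip in N (left out, the last holds). Time passes only in rows, so rows that repeat a pose let the fingers close. It gives the time, the measured TCP pose, the force, the opening and the grip force at its end, in the units of the state.
- arm.sense(): the state, without advancing time (a new reading comes with each control period).
- arm.read_camera(name): name is "scene" or "top"; returns (picture, depth): 384x512x3 uint8, red, green, blue; 384x512 float32, mm along the optical axis (not along the pixel's ray), 0 where there is no reading.
- arm.camera_info(name): a dict with "camera_matrix" (3x3 intrinsics, pixels), "pose" (4x4, takes a point from camera to world coordinates). Camera axes: x right, y down, z forward; pixel columns grow to the right and rows downward; lengths in mm; the calibration is good to about 2 mm. A picture is of the moment at which its call begins. camera_info takes no time and is no camera call.
- arm.finish_job(): hands the job in; it is judged then, once.
The state is a dict: "time_s": time; "joints": joint angles; "joint_velocities": joint speeds; "joint_torque": joint torques, N m; "tcp_pos": TCP position; "tool_rot": TCP orientation; "force": force on the tool from outside, world axes, zero at the start; "wrist_torque": the same for the moment, N m; "opening": finger opening in mm; "gripper_force": force on a finger pad.
Only numpy, scipy, OpenCV 4.12 (cv2) and the standard library are available. Lean on these libraries where they do the work, as an engineer would, in place of code of your own. Each camera call takes 0.05 s, during which the arm holds its last target. There are 200 camera calls.

## Working session

There is one attempt and no reset: what is moved stays moved. The work goes in short steps, Python scripts to look and compute and a tool call to move; the robot and the scene stay as the last step left them, time stands still between calls to the robot, and variables do not carry over. Pictures are saved under pics/ and viewed, at most 10 in all, crops included, and the job is handed in when it is done.

Besides the shell and the picture viewer there is one more tool, called after "Request:" by a JSON object that holds its "fn" and its "kwargs", one argument or row to a line. servo_tool: Moves the arm, as the interface text tells. Its arguments: {"type":"object","properties":{"steps":{"type":"array"},"grip":{"type":"number"},"squeeze":{"type":"number"}},"required":["steps"]}

```bash
mkdir -p pics; cat > h.py <<'E'
import numpy as np, cv2
from workcell import arm
def grab(n):
    im,d=arm.read_camera(n); np.savez(f'{n}.npz',im=im,d=d); return im,d
def world(n,d):
    i=arm.camera_info(n);K=np.array(i['camera_matrix']);P=np.array(i['pose'])
    v,u=np.indices(d.shape)
    c=np.stack([(u-K[0,2])/K[0,0]*d,(v-K[1,2])/K[1,1]*d,d],-1)
    return c@P[:3,:3].T+P[:3,3]
E
python3 - <<'E'
from h import *
a=[]
for n in('scene','top'):
    im,d=grab(n); print(n,np.array(arm.camera_info(n)['pose']).round(2).tolist())
    cv2.imwrite(f'pics/{n}0.png',cv2.resize(im[:,:,::-1],(800,600),interpolation=cv2.INTER_CUBIC))
print(arm.sense()['time_s'],arm.sense()['tool_rot'])
E
```

```text
scene [[-0.7, 0.41, -0.59, 1130.84], [0.72, 0.42, -0.56, 605.46], [0.02, -0.81, -0.59, 615.96], [0.0, 0.0, 0.0, 1.0]]
top [[0.03, -0.99, 0.14, 398.15], [-1.0, -0.03, -0.02, 109.02], [0.02, -0.14, -0.99, 1109.86], [0.0, 0.0, 0.0, 1.0]]
0.1 [-3.11840653e+00 -3.69434258e-01  4.27315209e-04]
```

View pics/scene0.png

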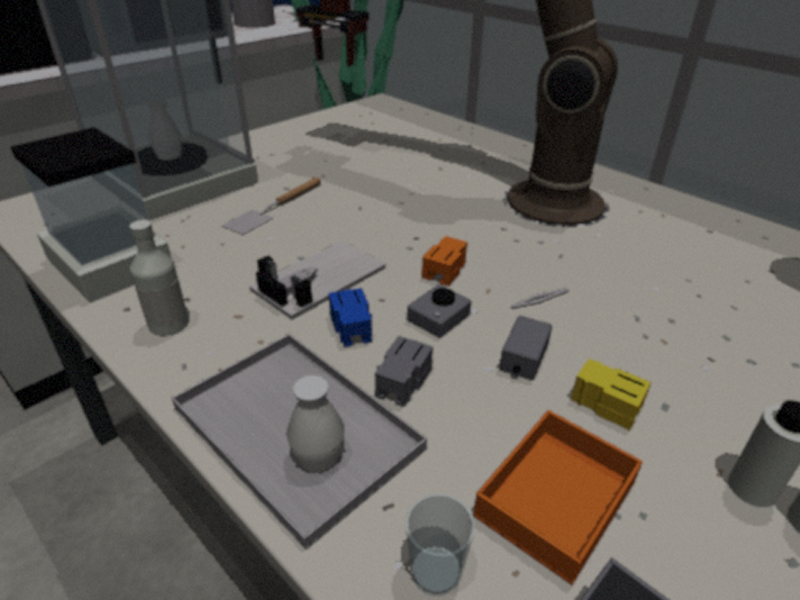

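View pics/top0.png

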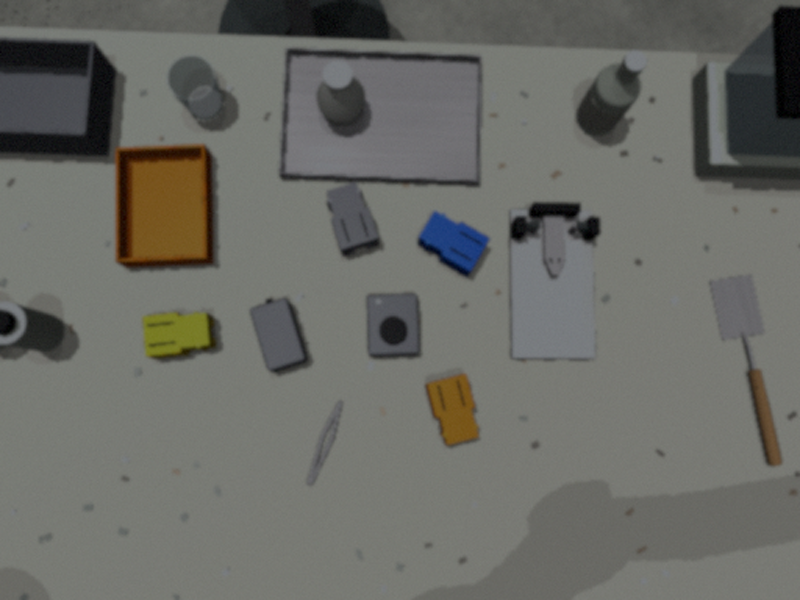

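Top view, 800x600 pixels. Candidates:
- Grey stepped block (352,218), narrow end up, away from the robot: this is the pack.
- Plain grey box (279,333) and dial box (393,323).
- Look-alikes: blue (454,242), orange (454,408), yellow (177,333).

The dock is at (553,285), with its stop at the top, the rail tip at (554,272) and the open plate towards the robot. Next I crop and measure both.

```bash
python3 - <<'E'
from h import *
z=np.load('top.npz');im,d=z['im'],z['d'];W=world('top',d)
s=512/800
a=im[110:170,200:255,::-1];b=im[120:235,315:390,::-1]
A=cv2.resize(a,(390,426),interpolation=cv2.INTER_CUBIC);B=cv2.resize(b,(390,598),interpolation=cv2.INTER_CUBIC)
A=cv2.copyMakeBorder(A,0,172,0,10,cv2.BORDER_CONSTANT)
cv2.imwrite('pics/crop.png',np.hstack([A,B]))
print('table z',np.median(W[250:300,100:180,2]))
def blob(name,r0,r1,c0,c1,lo,hi):
    m=np.zeros(d.shape,np.uint8);m[r0:r1,c0:c1]=((W[...,2]>lo)&(W[...,2]<hi)&(d>0))[r0:r1,c0:c1]
    n,l,st,_=cv2.connectedComponentsWithStats(m);k=1+np.argmax(st[1:,4])
    p=W[l==k];r=cv2.minAreaRect(p[:,:2].astype(np.float32))
    print(name,len(p),r,'zmed',np.median(p[:,2]),'mean',p.mean(0).round(1)); return p
p=blob('pack top',110,170,200,255,40,56)
c,ax=cv2.minAreaRect(p[:,:2].astype(np.float32))[0],None
q=p[:,:2]-np.array(c)
# symmetric axis: search
best=min(((np.ptp(np.percentile(-np.sin(t)*q[:,0]+np.cos(t)*q[:,1],[1,99])),t) for t in np.radians(np.arange(-40,40,.5))))
print('yaw deg',np.degrees(best[1]))
t=best[1];x=q@[np.cos(t),np.sin(t)];y=q@[-np.sin(t),np.cos(t)]
for lo in range(-50,50,8):
    k=(x>=lo)&(x<lo+8)
    if k.sum()>3: print(lo,k.sum(),y[k].min().round(1),y[k].max().round(1))
g=blob('plate',120,235,315,390,5,18)
k=blob('rail',120,180,335,375,24,36)
blob('stop',120,150,320,390,44,70)
for r in range(132,180,3): 
    row=(W[r,:,2]>22)&(W[r,:,2]<36)&(np.arange(512)>338)&(np.arange(512)<370)
    if row.any(): print(r,W[r][row].mean(0).round(1),np.ptp(W[r][row][:,1]).round(1))
E
```

```text
table z 0.4790585911829339
pack top 941 ((679.17919921875, 170.73934936523438), (91.00788116455078, 57.713985443115234), 20.28192138671875) zmed 48.111225842892964 mean [676.5 169.7  48. ]
yaw deg 17.5
-50 45 -30.2 26.6
-42 92 -30.7 27.0
-34 94 -30.5 27.3
-26 89 -29.8 27.7
-18 94 -29.4 28.4
-10 85 -29.0 27.8
-2 86 -28.8 28.8
6 71 -25.1 23.0
14 71 -22.6 23.3
22 72 -24.6 26.8
30 74 -25.2 24.0
38 67 -21.2 24.4
plate 4166 ((596.7570190429688, -129.37631225585938), (225.9550323486328, 125.32342529296875), 1.0138343572616577) zmed 11.665661936460879 mean [ 576.6 -128.7   11.6]
rail 506 ((653.2713623046875, -119.53263854980469), (69.44170379638672, 95.53861999511719), 81.53954315185547) zmed 29.660904925245745 mean [ 655.9 -127.9   29.6]
stop 199 ((701.2223510742188, -126.72782897949219), (15.373098373413086, 68.80378723144531), 1.2456793785095215) zmed 51.193664332479784 mean [ 700.3 -125.9   51. ]
132 [705.6 -92.2  29.8] 0.0
135 [698.8 -92.5  28.7] 0.0
138 [ 693.4 -129.3   27.1] 64.7
141 [ 685.8 -128.1   29. ] 28.1
144 [ 678.6 -127.1   29.2] 28.5
147 [ 671.  -125.1   31.3] 56.8
150 [ 664.4 -128.1   29.8] 31.0
153 [ 657.4 -128.2   29.6] 29.3
156 [ 650.2 -128.    30.4] 30.8
159 [ 643.6 -128.4   28.6] 29.4
162 [ 636.6 -128.4   28.6] 29.0
165 [ 629.5 -128.3   29.1] 28.4
168 [ 622.5 -128.3   29.3] 25.6
171 [ 615.4 -128.2   30. ] 14.6
174 [ 608.8 -128.6   28.1] 9.9
```

View pics/crop.png

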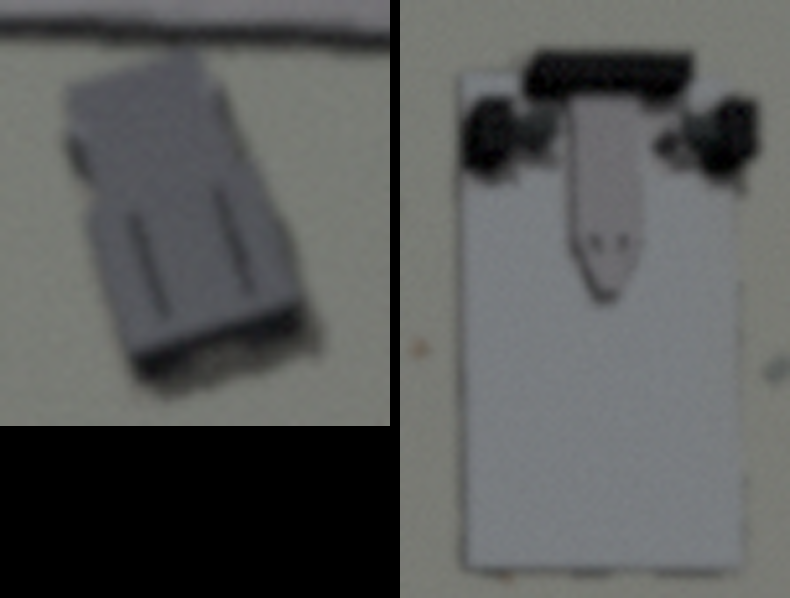

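The crop confirms the pack: stepped, with a rib on each side of its narrow end. It sits at about (679,171) with yaw 20.3°. Dock home is at about (649,-128.4) with yaw about 0.9°.

```bash
python3 - <<'E'
from h import *
from scipy.spatial.transform import Rotation as R
s=arm.sense();M=R.from_rotvec(s['tool_rot']).as_matrix();print(M.round(3).tolist(),s['tcp_pos'],s['opening'])
y=M[:,1]
for w in (20.3,0.9):
    a=(w+90-np.degrees(np.arctan2(y[1],y[0]))+90)%180-90
    print('turn deg',a,np.radians(a))
t=np.radians(20.3);g=np.array([679.2-20*np.cos(t),170.7-20*np.sin(t)])
print(g,g-s['tcp_pos'][:2])
E
```

```text
[[0.972, 0.234, -0.0], [0.234, -0.972, 0.001], [-0.0, -0.001, -1.0]] [ 145.88410359 -607.30739427  238.91941011] 88.13499960992812
turn deg 6.787446819612683 0.11846329480625895
turn deg -12.612553180387351 -0.22013058008064157
[660.44222131 163.76128697] [514.55811772 771.06868124]
```

Request:
{"fn": "servo_tool", "kwargs": {
  "steps": [
    [0.514, 0.771, -0.09, 0, 0, 0.118],
    [0.514, 0.771, -0.09, 0, 0, 0.118],
    [0.514, 0.771, -0.09, 0, 0, 0.118],
    [0.514, 0.771, -0.09, 0, 0, 0.118],
    [0.514, 0.771, -0.09, 0, 0, 0.118],
    [0.514, 0.771, -0.09, 0, 0, 0.118],
    [0.514, 0.771, -0.09, 0, 0, 0.118],
    [0.514, 0.771, -0.09, 0, 0, 0.118],
    [0.514, 0.771, -0.09, 0, 0, 0.118],
    [0.514, 0.771, -0.09, 0, 0, 0.118],
    [0.514, 0.771, -0.09, 0, 0, 0.118],
    [0.514, 0.771, -0.09, 0, 0, 0.118],
    [0.514, 0.771, -0.09, 0, 0, 0.118],
    [0.514, 0.771, -0.09, 0, 0, 0.118],
    [0.514, 0.771, -0.09, 0, 0, 0.118],
    [0.514, 0.771, -0.09, 0, 0, 0.118],
    [0.514, 0.771, -0.09, 0, 0, 0.118],
    [0.514, 0.771, -0.09, 0, 0, 0.118],
    [0.514, 0.771, -0.09, 0, 0, 0.118],
    [0.514, 0.771, -0.09, 0, 0, 0.118]
  ],
  "grip": 0.0878
}}

```text
time_s: 1.77
tcp_pos: [606.7, 84.1, 158.4]
tool_rot: [3.092, 0.552, -0.001]
force: [0.6, -1.1, -0.4]
opening: 87.9
gripper_force: 0.0
```

Request:
{"fn": "servo_tool", "kwargs": {
  "steps": [
    [0.03, 0.044, 0, 0, 0, 0],
    [0.045, 0.066, 0, 0, 0, 0],
    [0.045, 0.066, 0, 0, 0, 0],
    [0.045, 0.066, 0, 0, 0, 0],
    [0.045, 0.066, 0, 0, 0, 0]
  ]
}}

```text
time_s: 2.18
tcp_pos: [650.5, 147.8, 158.2]
tool_rot: [3.092, 0.553, -0.003]
force: [0.1, 0.0, 0.2]
opening: 88.2
gripper_force: 0.0
```

```bash
python3 - <<'E'
from h import *
from scipy.spatial.transform import Rotation as R
s=arm.sense();y=R.from_rotvec(s['tool_rot']).as_matrix()[:,1];print(s['tcp_pos'],np.degrees(np.arctan2(y[1],y[0])),s['joint_velocities'].round(3) if hasattr(s['joint_velocities'],'round') else 0)
E
```

```text
[650.54422291 147.8420595  158.18901527] -69.71604734933565 [ 0.026 -0.02   0.012  0.016  0.001 -0.002 -0.   ]
```

Request:
{"fn": "servo_tool", "kwargs": {
  "steps": [
    [0.01, 0.016, 0, 0, 0, 0],
    [0.01, 0.016, -0.03, 0, 0, 0],
    [0.01, 0.016, -0.06, 0, 0, 0],
    [0.01, 0.016, -0.085, 0, 0, 0],
    [0.01, 0.016, -0.105, 0, 0, 0],
    [0.01, 0.016, -0.12, 0, 0, 0],
    [0.01, 0.016, -0.132, 0, 0, 0],
    [0.01, 0.016, -0.132, 0, 0, 0],
    [0.01, 0.016, -0.132, 0, 0, 0]
  ]
}}

```text
time_s: 2.93
tcp_pos: [661.2, 163.8, 27.3]
tool_rot: [3.093, 0.552, -0.0]
force: [0.6, -0.6, 0.7]
opening: 88.0
gripper_force: 0.0
```

Request:
{"fn": "servo_tool", "kwargs": {
  "steps": [
    [0, 0, 0, 0, 0, 0],
    [0, 0, 0, 0, 0, 0],
    [0, 0, 0, 0, 0, 0],
    [0, 0, 0, 0, 0, 0],
    [0, 0, 0, 0, 0, 0],
    [0, 0, 0, 0, 0, 0],
    [0, 0, 0, 0, 0, 0],
    [0, 0, 0, 0, 0, 0],
    [0, 0, 0, 0, 0, 0],
    [0, 0, 0, 0, 0, 0]
  ],
  "grip": 0.04,
  "squeeze": 40
}}

```text
time_s: 3.77
tcp_pos: [661.6, 164.2, 27.8]
tool_rot: [3.092, 0.552, 0.001]
force: [-0.5, -2.2, 4.9]
opening: 58.0
gripper_force: 39.9
```

Request:
{"fn": "servo_tool", "kwargs": {
  "steps": [
    [0, 0, 0.02, 0, 0, 0],
    [0, 0, 0.05, 0, 0, 0],
    [0, 0, 0.08, 0, 0, 0],
    [-0.01, -0.02, 0.1, 0, 0, -0.03],
    [-0.024, -0.05, 0.1, 0, 0, -0.07],
    [-0.038, -0.08, 0.1, 0, 0, -0.11],
    [-0.053, -0.11, 0.1, 0, 0, -0.15],
    [-0.068, -0.14, 0.1, 0, 0, -0.19],
    [-0.082, -0.17, 0.1, 0, 0, -0.23],
    [-0.097, -0.2, 0.1, 0, 0, -0.27],
    [-0.111, -0.23, 0.1, 0, 0, -0.31],
    [-0.125, -0.26, 0.1, 0, 0, -0.339],
    [-0.137, -0.283, 0.1, 0, 0, -0.339],
    [-0.142, -0.2945, 0.1, 0, 0, -0.339],
    [-0.142, -0.2945, 0.1, 0, 0, -0.339],
    [-0.142, -0.2945, 0.1, 0, 0, -0.339],
    [-0.142, -0.2945, 0.1, 0, 0, -0.339],
    [-0.142, -0.2945, 0.1, 0, 0, -0.339]
  ]
}}

```text
time_s: 5.27
tcp_pos: [519.8, -128.2, 127.0]
tool_rot: [-3.141, -0.027, -0.001]
force: [0.0, 0.6, -2.1]
opening: 57.5
gripper_force: 39.9
```

```bash
cat >> h.py <<'E'
from scipy.spatial.transform import Rotation as R
def st():
    s=arm.sense();y=R.from_rotvec(s['tool_rot']).as_matrix()[:,1];print(s['time_s'],np.round(s['tcp_pos'],1),'yaw',np.degrees(np.arctan2(y[1],y[0])).round(2)+90,np.round(s['force'],1),s['opening'])
E
python3 - <<'E'
from h import *
st();im,d=grab('top');im2,_=grab('scene')
a=cv2.resize(im[110:260,290:400,::-1],(396,540),interpolation=3);b=cv2.resize(im2[100:250,110:220,::-1],(396,540),interpolation=3)
cv2.imwrite('pics/c2.png',np.hstack([a,b]))
E
```

```text
5.2667 [ 519.8 -128.2  127. ] yaw 1.0 [ 0.   0.6 -2.1] 57.508638605816444
```

View pics/c2.png

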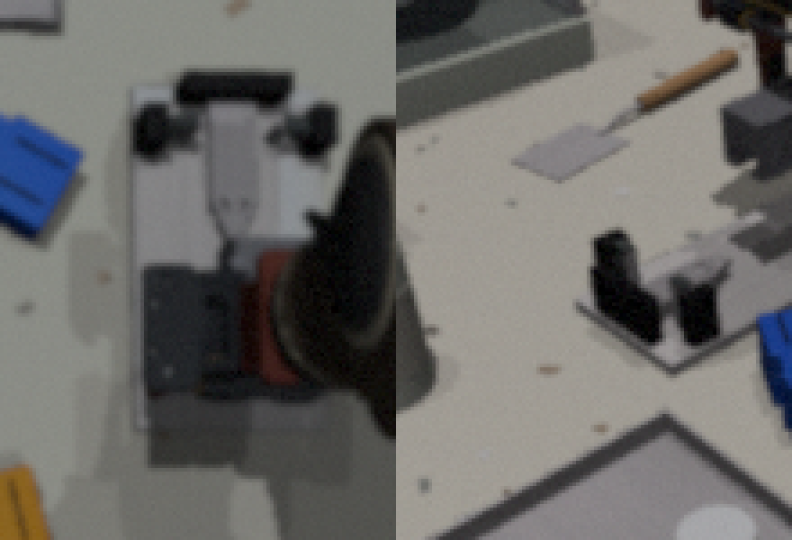

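The pack is held level above the open plate, in line with the rail. Now I lower it until it touches.

Request:
{"fn": "servo_tool", "kwargs": {
  "steps": [
    [0, -0.001, -0.03, 0, 0, 0],
    [0, -0.001, -0.055, 0, 0, 0],
    [0, -0.001, -0.072, 0, 0, 0],
    [0, -0.001, -0.08, 0, 0, 0],
    [0, -0.001, -0.084, 0, 0, 0],
    [0, -0.001, -0.085, 0, 0, 0],
    [0, -0.001, -0.085, 0, 0, 0],
    [0, -0.001, -0.085, 0, 0, 0]
  ]
}}

```text
time_s: 6.03
tcp_pos: [519.9, -131.1, 43.1]
tool_rot: [3.141, 0.023, 0.003]
force: [0.3, 0.0, -2.3]
opening: 57.9
gripper_force: 39.9
```

Request:
{"fn": "servo_tool", "kwargs": {
  "steps": [
    [0, 0.001, -0.001, 0, 0, 0],
    [0, 0.001, -0.002, 0, 0, 0],
    [0, 0.001, -0.003, 0, 0, 0],
    [0, 0.001, -0.003, 0, 0, 0],
    [0, 0.001, -0.003, 0, 0, 0]
  ]
}}

```text
time_s: 6.45
tcp_pos: [519.4, -130.1, 39.7]
tool_rot: [3.141, 0.023, 0.001]
force: [-1.5, 2.2, 4.9]
opening: 57.9
gripper_force: 39.9
```

Contact at about 7 N, the pack is standing on the plate. Now I slide it onto the rail.

Request:
{"fn": "servo_tool", "kwargs": {
  "steps": [
    [0.006, 0, 0, 0, 0, 0],
    [0.012, 0, 0, 0, 0, 0],
    [0.018, 0, 0, 0, 0, 0],
    [0.024, 0, 0, 0, 0, 0],
    [0.03, 0.001, 0, 0, 0, 0],
    [0.036, 0.001, 0, 0, 0, 0],
    [0.042, 0.001, 0, 0, 0, 0],
    [0.048, 0.001, 0, 0, 0, 0],
    [0.054, 0.001, 0, 0, 0, 0],
    [0.06, 0.001, 0, 0, 0, 0],
    [0.06, 0.001, 0, 0, 0, 0]
  ]
}}

```text
time_s: 7.37
tcp_pos: [579.2, -129.5, 39.7]
tool_rot: [3.141, 0.023, -0.001]
force: [-2.4, -0.2, 6.8]
opening: 57.5
gripper_force: 40.0
```

Request:
{"fn": "servo_tool", "kwargs": {
  "steps": [
    [0.005, 0, 0, 0, 0, 0],
    [0.01, 0, 0, 0, 0, 0],
    [0.015, 0, 0, 0, 0, 0],
    [0.02, 0, 0, 0, 0, 0],
    [0.025, 0, 0, 0, 0, 0],
    [0.03, 0, 0, 0, 0, 0],
    [0.033, 0, 0, 0, 0, 0],
    [0.033, 0, 0, 0, 0, 0]
  ]
}}

```text
time_s: 8.03
tcp_pos: [611.3, -129.7, 39.7]
tool_rot: [3.141, 0.022, -0.003]
force: [-6.0, -0.9, 8.9]
opening: 57.4
gripper_force: 40.0
```

Request:
{"fn": "servo_tool", "kwargs": {
  "steps": [
    [0.002, 0, 0, 0, 0, 0],
    [0.004, 0, 0, 0, 0, 0],
    [0.006, 0, 0, 0, 0, 0],
    [0.008, 0, 0, 0, 0, 0],
    [0.01, 0, 0, 0, 0, 0],
    [0.012, 0, 0, 0, 0, 0],
    [0.014, 0, 0, 0, 0, 0],
    [0.016, 0, 0, 0, 0, 0],
    [0.017, 0, 0, 0, 0, 0]
  ]
}}

```text
time_s: 8.78
tcp_pos: [627.9, -129.7, 39.7]
tool_rot: [3.141, 0.022, -0.004]
force: [-4.7, -0.4, 6.0]
opening: 58.0
gripper_force: 40.0
```

Request:
{"fn": "servo_tool", "kwargs": {
  "steps": [
    [0.001, 0, 0, 0, 0, 0],
    [0.002, 0, 0, 0, 0, 0],
    [0.002, 0, 0, 0, 0, 0]
  ]
}}

```text
time_s: 9.03
tcp_pos: [630.4, -129.6, 39.7]
tool_rot: [3.141, 0.023, -0.002]
force: [-4.5, 0.4, 7.7]
opening: 57.8
gripper_force: 40.0
```

Request:
{"fn": "servo_tool", "kwargs": {
  "steps": [
    [0.001, 0, 0, 0, 0, 0],
    [0.002, 0, 0, 0, 0, 0],
    [0.003, 0, 0, 0, 0, 0],
    [0.003, 0, 0, 0, 0, 0]
  ]
}}

```text
time_s: 9.37
tcp_pos: [630.6, -129.7, 39.6]
tool_rot: [3.141, 0.022, -0.011]
force: [-16.4, 0.6, 16.5]
opening: 57.8
gripper_force: 40.0
```

Request:
{"fn": "servo_tool", "kwargs": {
  "steps": [
    [0.001, 0, 0, 0, 0, 0],
    [0.002, 0, 0, 0, 0, 0],
    [0.003, 0, 0, 0, 0, 0],
    [0.004, 0, 0, 0, 0, 0],
    [0.004, 0, 0, 0, 0, 0]
  ]
}}

```text
time_s: 9.78
tcp_pos: [631.3, -129.7, 39.4]
tool_rot: [3.141, 0.022, -0.021]
force: [-26.7, 1.3, 24.7]
opening: 57.8
gripper_force: 40.0
```

```bash
python3 - <<'E'
from h import *
st();im2,_=grab('scene')
cv2.imwrite('pics/c3.png',cv2.resize(im2[125:215,130:265,::-1],(800,533),interpolation=3))
E
```

```text
9.7833 [ 631.3 -129.7   39.4] yaw 0.7800000000000011 [-26.7   1.3  24.7] 57.79701066954578
```

View pics/c3.png

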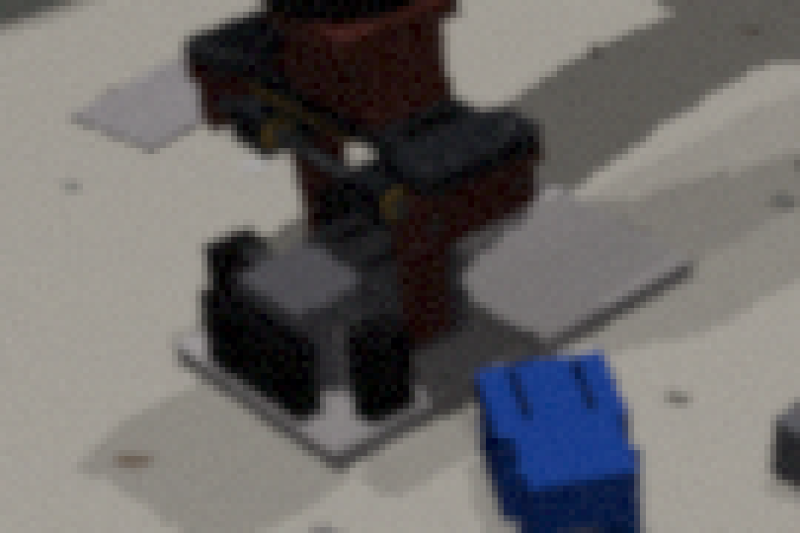

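The pack's front face is at the stop (about (310,290)), and 27 N moves it no further. I unload, open and lift away.

Request:
{"fn": "servo_tool", "kwargs": {
  "steps": [
    [-0.003, 0, 0.0005, 0, 0, 0],
    [-0.005, 0, 0.001, 0, 0, 0],
    [-0.005, 0, 0.001, 0, 0, 0]
  ]
}}

```text
time_s: 10.08
tcp_pos: [631.1, -129.7, 39.6]
tool_rot: [3.141, 0.022, -0.006]
force: [-7.8, -0.5, 2.9]
opening: 57.8
gripper_force: 40.0
```

Request:
{"fn": "servo_tool", "kwargs": {
  "steps": [
    [0, 0, 0, 0, 0, 0],
    [0, 0, 0, 0, 0, 0],
    [0, 0, 0, 0, 0, 0],
    [0, 0, 0, 0, 0, 0],
    [0, 0, 0, 0, 0, 0],
    [0, 0, 0, 0, 0, 0]
  ],
  "grip": 0.0878
}}

```text
time_s: 10.58
tcp_pos: [633.4, -128.9, 40.1]
tool_rot: [-3.141, -0.023, -0.001]
force: [-0.4, -0.7, 0.7]
opening: 87.4
gripper_force: 0.0
```

Request:
{"fn": "servo_tool", "kwargs": {
  "steps": [
    [0, 0, 0.02, 0, 0, 0],
    [0, 0, 0.05, 0, 0, 0],
    [0, 0, 0.09, 0, 0, 0],
    [0, 0, 0.13, 0, 0, 0],
    [-0.03, -0.03, 0.15, 0, 0, 0],
    [-0.06, -0.06, 0.15, 0, 0, 0],
    [-0.09, -0.09, 0.15, 0, 0, 0],
    [-0.12, -0.12, 0.15, 0, 0, 0],
    [-0.15, -0.15, 0.15, 0, 0, 0],
    [-0.15, -0.18, 0.15, 0, 0, 0],
    [-0.15, -0.21, 0.15, 0, 0, 0],
    [-0.15, -0.25, 0.15, 0, 0, 0],
    [-0.15, -0.25, 0.15, 0, 0, 0],
    [-0.15, -0.25, 0.15, 0, 0, 0],
    [-0.15, -0.25, 0.15, 0, 0, 0]
  ]
}}

```text
time_s: 11.83
tcp_pos: [483.2, -378.5, 189.8]
tool_rot: [-3.141, -0.023, 0.0]
force: [0.2, -0.7, 0.1]
opening: 87.6
gripper_force: 0.0
```

```bash
python3 - <<'E'
from h import *
st();im,d=grab('top');W=world('top',d)
m=np.zeros(d.shape,np.uint8);m[120:200,335:372]=(W[120:200,335:372,2]>56)&(W[120:200,335:372,2]<66)
n,l,s,_=cv2.connectedComponentsWithStats(m);p=W[l==1+np.argmax(s[1:,4])]
print(cv2.minAreaRect(p[:,:2].astype(np.float32)),np.median(p[:,2]))
a=cv2.resize(im[120:235,305:400,::-1],(475,575),interpolation=3)
cv2.imwrite('pics/c4.png',a)
E
```

```text
11.8333 [ 483.2 -378.5  189.8] yaw 0.8400000000000034 [ 0.2 -0.7  0.1] 87.5693608977532
((648.2172241210938, -123.63101959228516), (94.43434143066406, 68.1174545288086), 9.235188484191895) 59.97681753847439
```

View pics/c4.png

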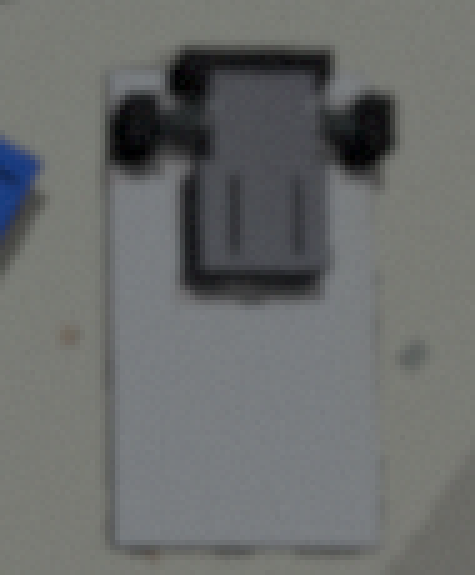

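The pack is on the rail with its front edge at the stop. That rectangle looks polluted by the roller pixels, so I check the position along the rail more robustly.

```bash
python3 - <<'E'
from h import *
z=np.load('top.npz');W=world('top',z['d']);W=W[120:200,325:385]
m=(W[...,2]>56)&(W[...,2]<66);p=W[m]
k=abs(p[:,1]+128)<18;cols=np.round(p[k,1]/3)
f=[p[k][cols==c,0] for c in np.unique(cols)]
print('front',np.median([a.max() for a in f]),'rear',np.median([a.min() for a in f]))
for x in range(606,694,10):
    q=p[abs(p[:,0]-x)<5,1]; print(x,q.min().round(1),q.max().round(1))
E
```

```text
front 693.6825951937926 rear 604.8368606919745
606 -156.8 -100.1
616 -156.8 -99.8
626 -156.8 -100.4
636 -156.7 -99.6
646 -156.9 -100.3
656 -157.1 -71.7
666 -185.9 -71.4
676 -185.7 -67.1
686 -186.0 -67.0
```

```bash
python3 -c "
from workcell import arm
print(arm.finish_job())"
```

```text
the job is handed in; nothing more can be done
None
```

The battery pack is on the charging dock, released, and the job is handed in: its centre measured about (649.3, -128.4), within a millimetre or so of the estimated home point, after a 27 N push moved it no further; I judged that the rollers had clicked in from that position, not from a direct reading.

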